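# Index the welding turntable four clicks

### The arm

A 6-joint arm with a two-finger parallel gripper is mounted at the origin on a cart in front of the work surface, level with it; the furniture and walls round the work are solid. World frame = base frame: x ahead of the robot, y to its left, z up, the work surface at z = 0. Lengths are in m, angles in rad, forces in N, time in s.
With the tool pointing down it reaches from about 0.225 to 0.875 m from the base axis. Payload 3.4 kg.
Tool frame: the origin (TCP) lies between the finger pads; the fingertips stand 14 mm ahead of it and the grasp point (between the pads) lies 5 mm behind it; z points along the fingers, y is the line along which they close (so a half turn about z gives the same grasp; the last joint's range is limited). The gripper opens to 85 mm and grips with 20 to 120 N. Pads are 22 mm wide; open, the fingers measure 114 mm over their backs; the gripper's body (76 mm by 85 mm) begins 54 mm behind the grasp point. The pads swing forward as they close: fully open they stand 13 mm farther back than shut.
Start: joints at [-1.292, 0.276, 1.505, -0, 1.361, -0.121], TCP at [0.224, -0.53, 0.245] pointing down, gripper open.
Joint ranges: [-2.89, 2.89], [-0.75, 2.08], [0.22, 2.7], [-1.18, 4.32], [0.11, 2.71], [-2.7, 2.7]. Speed limits (rad/s): [2.57, 2.57, 3.14, 3.14, 3.14, 3.14].

### API

Orientations are given as a rotation vector (axis times angle).
In Python, from station import state, grab_frame, close_job, spot_in, regions_of gives the robot as it stands.
- The arm moves only by the tool move_arm, never from a script. Its argument "rows" is a list of rows, each an object with "translation": the shift along the tool's x, y, z in cm, a list of three; "twist": the turn, a rotation vector about the tool's x, y, z in rad, a list of three; "gripper": the finger opening in cm, from 0 to 8.54. A call has 1 to 12 rows; each row is the pose to reach, as a shift and turn from the pose commanded when the call began, along the tool's axes at that moment; what a row does not reach only later rows make up. A row lasts 1/12 s, in which the tool goes at most 41.7 mm and 7.16 degrees, less where a joint would pass 70% of its speed; a pose out of reach is approached as far as the arm can. A call with a gripper value outside its range is refused whole. The fingers move at their own pace and stop on an object; the grip force is fixed at half the most. Time passes only in rows, so rows that repeat a pose let the fingers close. It gives the time, the measured TCP pose, the force, the opening and the grip force at its end, in the units of the state.
- state(): the state, without advancing time (a new reading comes with each control period).
- grab_frame(name): name is "scene" or "side" or "wrist"; returns a dict with "color" (480x640x3 uint8, red, green, blue), "z_map" (480x640 float32, m along the optical axis (not along the pixel's ray), 0 where there is no reading), "mtx" (3x3 intrinsics, pixels), "rvec" (rotation vector, rad) and "tvec" (3), from world to camera coordinates, as OpenCV has them. Camera axes: x right, y down, z forward; pixel columns grow to the right and rows downward; lengths in m; the calibration is good to about 2 mm. A picture is of the moment at which its call begins.
- close_job(): hands the job in; it is judged then, once.
Trained networks look in the newest picture that a camera, given by its name, has taken for a name from the list of things; names that differ only in an ending like _2 or _b are one class to them, and where a whole thing is asked for, a point or a joint stands for the part that bears it (a point fixed in the world has none). Each returns a list of dicts, best first, with "p" (0 to 1); they miss things now and then, are a little off and sometimes report something else, mostly with a low value. They report only what shows in the picture. A call takes as long as a camera call.
- spot_in(camera, query): "location" ([row, column] as shares, 0 to 1, of the picture: columns of its width, rows of its height, amid what is visible of it).
- regions_of(camera, query): "mask" (480x640 bool, what is visible of it) and "location" ([row, column] as shares, 0 to 1, of the picture: columns of its width, rows of its height, amid what is visible of it).
The state is a dict: "clock": time; "joint_positions": joint angles; "qvel": joint speeds; "effort": joint torques, N m; "ee_pos": TCP position; "orientation": TCP orientation; "contact_force": force on the tool from outside, world axes, zero at the start; "wrist_torque": the same for the moment, N m; "grip_width": opening from 0.0 (shut) to 1.0 (fully open); "grasp_force": force on a finger pad.
Only numpy, scipy, OpenCV 4.12 (cv2) and the standard library are available. Lean on these libraries where they do the work, as an engineer would, in place of code of your own. Each camera call takes 0.05 s, during which the arm holds its last target. There are 200 camera calls.

### The job

The pipe flange on the small indexing table has one tack and the next one belongs a third of the way round. With a fingertip, push the lock lever's post outward until the lever stands fully open, push the dial plate round by its upright finger pin exactly four clicks clockwise (seen from above), then push the lever fully home again to lock the dial. Leave the flange untouched on its spigot, do not grip hard or force the mechanism, and leave the other tools where they are.

Things in the scene. Friction and masses are not known exactly. Their poses are not given: they have to be found in the camera images.
- positioner: the indexing table, bolted down: a grey round cast base 176 mm across with three bolted lugs (to 111 mm from the centre), a hub, and on top a steel dial plate 160 mm across with twelve slots round its rim. Origin: centre of its underside, on the dial's vertical axis; z up. The plate's top is 44 mm above the origin. In this frame the lock lever lies along the +x side and the finger pin starts at 245 degrees (anticlockwise from +x)
- dial (a joint): angle of the dial plate about its vertical axis, rad; 0 where it stands at the start, growing clockwise seen from above. A sprung roller stops it every 30 degrees (0.524 rad), so four clicks are 2.094. To leave a stop takes about 0.4 Nm (6 to 7 N at the finger pin), less and less towards half way (15 degrees); there it snaps on by itself into the next stop and rests. While the lock lever is home its nose sits in a slot and the plate cannot turn
- dial_center (a point): point on the dial's axis at the plate's top face, 44 mm above the worktop
- dial_pin (a point): the finger pin: a plain dark steel post 14 mm in diameter, upright on the dial plate 58 mm from the axis, from the plate's top (44 mm above the worktop) to 92 mm (a collar 21 mm across to 50 mm). The point is on the post's axis 76 mm above the worktop and goes round with the dial
- lock (a joint): angle of the lock lever about its upright pivot, rad; 0 home (nose in a slot, dial locked, end stop), 0.36 fully open (end stop). It opens anticlockwise seen from above, so that its post moves away from the dial; stiff with friction (about 2 N at the post) and stays where it is left
- lock_tab (a point): the lock lever's post: upright dark steel, 14 mm in diameter, at the lever's free end, from the lever (42 mm above the worktop) to 87 mm (a collar 17 mm across to 48 mm). The point is on the post's axis 72 mm above the worktop and swings with the lever, 81.4 mm from the pivot: 101 mm from the dial's axis when home, 126 mm when open
- lock_pivot (a point): point on the lock lever's vertical pivot axis, 72 mm above the worktop; the pivot bolt's head below it ends 53 mm above the worktop, 97 mm from the dial's axis
- flange: the work, loose: a dark steel flange 68 mm across and 8 mm thick with a pipe stub 34 mm across and 26 mm long standing on it, dropped over the dial plate's centring spigot. Origin: centre of its underside, 44 mm above the worktop; its top is 78 mm above the worktop. It goes round with the plate by friction
- mig_pliers: loose bystander: pliers with red handles, 177 mm long, 14 mm high, lying between the robot and the table. Origin: centre of its underside
- flap_disc: loose bystander: brown flap disc 112 mm across, 12 mm high. Origin: centre of its underside
- caliper: loose bystander: sliding caliper 190 mm long, 10 mm high. Origin: centre of its underside
- tip_box: loose bystander: small orange box with a dark lid, 44x64x26 mm. Origin: centre of its underside
- try_square: loose bystander: small engineer's square 123x76x16 mm. Origin: centre of its underside
- weld_magnet: loose bystander: red triangular welding magnet 74x103x16 mm. Origin: centre of its underside

How it is judged:
By the outcome, as a careful person would: the job done as asked, in the order asked, and still so for the second after the job is handed in, with the robot touching nothing.
It also fails if it takes over 64 s, if anything falls off the work surface, if the arm or the gripper's body presses on something with over 40 N, if the wrist force passes 120 N, or if a joint passes its speed limit or range.

## Working session

There is one attempt and no reset: what is moved stays moved. The work goes in short steps, Python scripts to look and compute and a tool call to move; the robot and the scene stay as the last step left them, time stands still between calls to the robot, and variables do not carry over. Pictures are saved under pics/ and viewed, at most 10 in all, crops included, and the job is handed in when it is done.

Besides the shell and the picture viewer there is one more tool, called after "Emit:" by a JSON object that holds its "method" and its "body". move_arm: Moves the arm, as the interface text tells. Its arguments: {"type":"object","properties":{"rows":{"type":"array"}},"required":["rows"]}

```bash
mkdir -p pics; ls; cat > h.py <<'E'
import numpy as np, cv2
from station import *
def cam(n):
    f=grab_frame(n); f['R']=cv2.Rodrigues(np.array(f['rvec'],float))[0]; return f
def cloud(f):
    z=f['z_map']; v,u=np.mgrid[:480,:640]; K=f['mtx']
    p=np.stack([(u-K[0,2])/K[0,0]*z,(v-K[1,2])/K[1,1]*z,z],-1)
    w=(p-np.array(f['tvec']).ravel())@f['R']; w[z==0]=np.nan; return w
E
python3 - <<'E'
from h import *
s=state(); print(s)
ims=[]
for n in ['scene','side']:
    f=cam(n); w=cloud(f); cv2.imwrite(f'pics/{n}0.png',f['color'][...,::-1])
    for q in ['dial_pin','lock_tab','dial_center','lock_pivot','flange','mig_pliers']:
        for d in spot_in(n,q)[:2]:
            r,c=d['location']; r=int(r*480);c=int(c*640); print(n,q,round(d['p'],2),r,c,w[r,c].round(3))
E
```

```text
pics
{'clock': 0.0, 'joint_positions': array([-1.29198146e+00,  2.76585976e-01,  1.50612019e+00, -8.69256887e-07,
        1.36071546e+00, -1.21021040e-01]), 'qvel': array([ 3.63272747e-05, -7.23437191e-04,  6.85157421e-04, -1.96004897e-04,
       -3.78919039e-04,  5.38142567e-04]), 'effort': array([-6.81514757e-04, -4.16779053e+01, -2.45805931e+01, -3.07362998e-04,
        1.07552190e-02, -1.09493573e-05]), 'ee_pos': array([ 0.22367275, -0.52916642,  0.24445   ]), 'orientation': array([-3.07723420e+00, -6.23523701e-01,  2.27629586e-04]), 'contact_force': array([-0.344137  ,  0.10165551, -0.02722374]), 'wrist_torque': array([-0.0136056 ,  0.01957032, -0.03045971]), 'grasp_force': 0.0, 'grip_width': 0.997806597076525}
scene dial_pin 0.78 257 349 [ 0.481 -0.074  0.045]
scene lock_tab 0.71 241 382 [ 0.484 -0.194  0.057]
scene lock_tab 0.5 278 179 [0.716 0.302 0.005]
scene dial_center 0.95 258 349 [ 0.475 -0.068  0.046]
scene lock_pivot 0.8 262 346 [ 0.466 -0.05   0.043]
scene lock_pivot 0.52 242 378 [ 0.504 -0.198  0.046]
scene flange 0.78 247 352 [ 0.484 -0.085  0.069]
scene mig_pliers 0.43 223 344 [ 0.731 -0.267  0.01 ]
side dial_pin 0.83 268 286 [ 0.483 -0.135  0.047]
side lock_tab 0.66 282 303 [ 0.518 -0.188  0.043]
side lock_pivot 0.73 269 300 [ 0.515 -0.14   0.046]
side flange 0.79 256 288 [ 0.489 -0.122  0.071]
side flange 0.44 346 352 [ 0.597 -0.365  0.015]
side mig_pliers 0.6 293 237 [ 0.37  -0.17   0.011]
side mig_pliers 0.48 282 302 [ 0.515 -0.19   0.045]
```

```bash
python3 - <<'E'
from h import *
out=[]
P=[]
for n,(r,c) in dict(scene=(250,350),side=(270,300)).items():
    f=cam(n); w=cloud(f); w=w.reshape(-1,3); P.append(w[(abs(w[:,0]-.5)<.15)&(abs(w[:,1]+.12)<.15)])
    cr=f['color'][r-70:r+70,c-95:c+95,::-1]
    out.append(cv2.resize(cr,(760,560),interpolation=cv2.INTER_CUBIC)); 
    cv2.imwrite(f'pics/{n}1.png',out[-1])
    p=P[-1]; 
    a=p[abs(p[:,2]-.044)<.004][:,:2]
    # fit circle 80mm by robust lsq on hull
    h=cv2.convexHull(a.astype(np.float32))[:,0]
    (cx,cy),rr=cv2.minEnclosingCircle(a.astype(np.float32)); print(n,'top',len(a),cx,cy,rr)
    b=p[(p[:,2]>.058)&(p[:,2]<.1)]
    print(b[np.argsort(b[:,1])][::max(1,len(b)//50)].round(3).tolist())
E
```

```text
scene top 814 0.493259072303772 -0.11255655437707901 0.09797067940235138
[[0.488, -0.211, 0.078], [0.482, -0.206, 0.066], [0.5, -0.205, 0.066], [0.488, -0.204, 0.086], [0.494, -0.202, 0.078], [0.481, -0.202, 0.059], [0.48, -0.2, 0.08], [0.49, -0.199, 0.071], [0.487, -0.198, 0.087], [0.489, -0.197, 0.075], [0.479, -0.196, 0.079], [0.486, -0.194, 0.086], [0.5, -0.117, 0.069], [0.487, -0.116, 0.065], [0.499, -0.116, 0.073], [0.504, -0.113, 0.072], [0.508, -0.113, 0.077], [0.509, -0.11, 0.074], [0.482, -0.108, 0.078], [0.51, -0.108, 0.074], [0.507, -0.105, 0.073], [0.477, -0.104, 0.058], [0.484, -0.103, 0.067], [0.478, -0.101, 0.07], [0.506, -0.101, 0.08], [0.507, -0.098, 0.078], [0.481, -0.097, 0.067], [0.437, -0.096, 0.061], [0.484, -0.096, 0.078], [0.437, -0.095, 0.081], [0.432, -0.094, 0.083], [0.485, -0.094, 0.064], [0.436, -0.094, 0.093], [0.488, -0.092, 0.063], [0.484, -0.092, 0.076], [0.433, -0.092, 0.075], [0.437, -0.091, 0.091], [0.443, -0.091, 0.077], [0.498, -0.09, 0.078], [0.442, -0.09, 0.083], [0.497, -0.089, 0.075], [0.484, -0.089, 0.068], [0.437, -0.089, 0.08], [0.488, -0
[... 806 characters left out ...]
, -0.117, 0.063], [0.508, -0.116, 0.072], [0.484, -0.115, 0.062], [0.482, -0.115, 0.067], [0.482, -0.114, 0.064], [0.48, -0.113, 0.074], [0.48, -0.11, 0.078], [0.48, -0.109, 0.075], [0.436, -0.104, 0.072], [0.44, -0.103, 0.066], [0.439, -0.103, 0.076], [0.438, -0.102, 0.065], [0.439, -0.101, 0.073], [0.435, -0.101, 0.086], [0.483, -0.101, 0.075], [0.436, -0.1, 0.075], [0.435, -0.1, 0.083], [0.432, -0.099, 0.071], [0.506, -0.098, 0.072], [0.483, -0.098, 0.078], [0.437, -0.097, 0.092], [0.486, -0.096, 0.077], [0.44, -0.094, 0.093], [0.504, -0.094, 0.077], [0.504, -0.092, 0.074], [0.493, -0.092, 0.075], [0.488, -0.092, 0.066], [0.502, -0.091, 0.079], [0.5, -0.091, 0.065], [0.49, -0.089, 0.076]]
```

View pics/scene1.png

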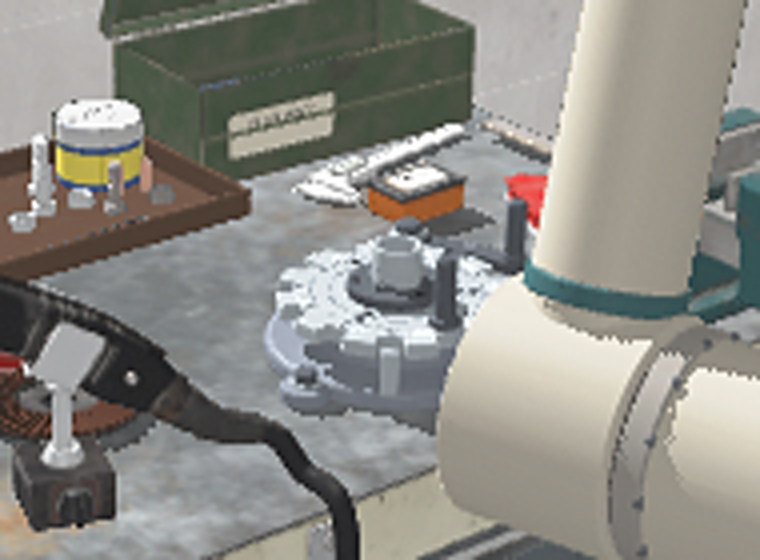

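View pics/side1.png

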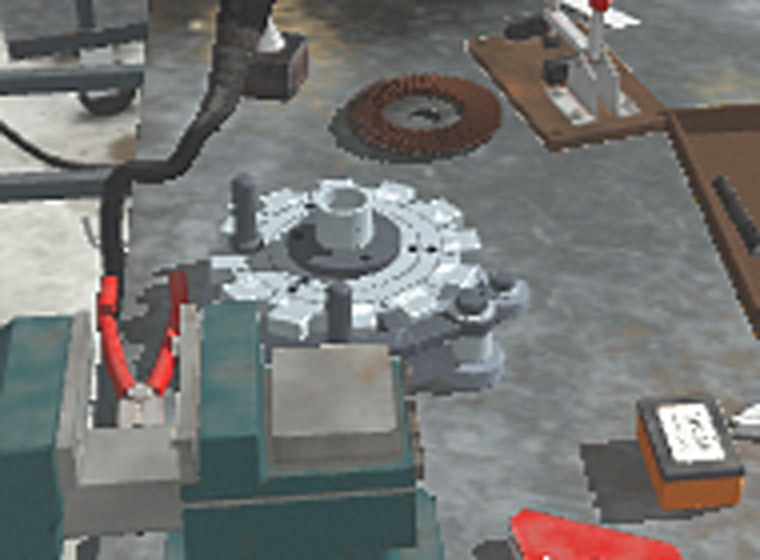

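View pics/scene0.png

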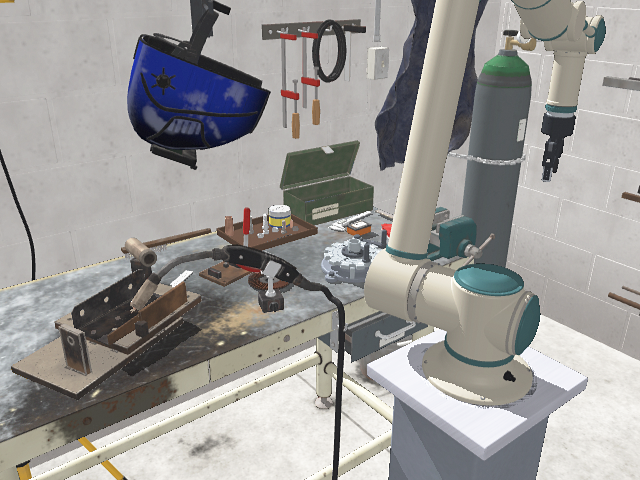

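The pictures show the dial at about (350,265) in the scene view, with the finger pin on the robot side. The lever post is on the -y side, partly hidden behind a vise in the side view. Next I check where the vise stands.

```bash
python3 - <<'E'
from h import *
H=np.full((16,22),-1.)
for n in ['side','scene']:
    w=cloud(cam(n)).reshape(-1,3); w=w[np.isfinite(w[:,0])]
    i=((w[:,0]-.25)/.025).astype(int); j=((w[:,1]+.50)/.025).astype(int)
    ok=(w[:,0]>.25)&(w[:,1]>-.5)&(i<16)&(j<22)&(w[:,2]<.3)
    np.maximum.at(H,(i[ok],j[ok]),w[ok,2]*1000)
print('y:',[-500+25*j for j in range(22)])
for i in range(16): print(250+25*i,H[i].round().astype(int).tolist())
E
```

```text
y: [-500, -475, -450, -425, -400, -375, -350, -325, -300, -275, -250, -225, -200, -175, -150, -125, -100, -75, -50, -25, 0, 25]
250 [-1, -1, -1, -1, 105, 102, 85, 80, 58, 41, -1, -1, -1, -1, -1, -1, -1, -1, -1, -1, -1, -1]
275 [-1, -1, -1, -1, 102, 80, 89, 88, 72, -1, -1, -1, -1, -1, -1, -1, -1, -1, -1, -1, -1, -1]
300 [-1, -1, -1, -1, 121, 124, 126, 125, 128, 120, -1, -1, -1, -1, -1, -1, -1, -1, -1, -1, -1, -1]
325 [-1, -1, -1, -1, 131, 132, 131, 131, 131, 131, -1, -1, -1, -1, -1, 13, 14, 11, -1, -1, -1, -1]
350 [-1, 2, 3, 3, 130, 131, 131, 131, 131, 130, -1, 12, 14, 14, 14, 14, 15, 9, 3, 3, 4, 12]
375 [-1, 2, 3, 3, 19, 19, 83, 84, 75, -1, -1, 13, 15, 14, 14, 14, 14, 13, 3, 4, 3, 15]
400 [-1, 2, 2, 2, 130, 131, 131, 131, 131, 123, -1, -1, -1, -1, 43, 45, 47, 45, 4, 6, 3, 4]
425 [-1, 2, 2, 4, 130, 131, 130, 130, 130, 128, -1, -1, -1, 46, 48, 92, 93, 48, 48, 15, 3, 2]
450 [-1, 2, 24, 22, 16, 114, 114, 114, 113, -1, -1, -1, 44, 47, 52, 55, 71, 51, 49, 24, 15, 3]
475 [-1, 3, 27, 25, 33, 114, 114, 113, 113, -1, -1, 88, 87, 48, 55, 80, 80, 55, 47, 48, 12, 3]
500 [-1, 2, 26, 24, 17, 113, 113, 114, 113, 0, -1, 45, 46, 46, 54, 80, 79, 55, 48, 44, 3, 3]
525 [-1, 2, 26, 24, 3, 15, 15, 15, 15, 3, 2, 45, 47, 51, 47, 53, 53, 46, 47, 16, 4, 3]
550 [-1, 4, 25, 24, 18, 17, 17, 18, 3, 3, 2, 2, 55, 57, 46, 48, 49, 48, 14, 6, 4, 2]
575 [-1, 2, 23, 20, 18, 17, 18, 19, 4, 3, 3, 2, 15, 15, 12, 43, 40, 3, 3, 4, 3, 2]
600 [-1, 3, 15, 15, 18, 19, 20, 15, 4, 5, 3, 2, 2, 2, 2, 13, 3, 3, 4, 4, 4, 3]
625 [-1, 2, 16, 15, 16, 19, 19, 28, 29, 29, 30, 3, 4, 5, 4, 5, 4, 4, 3, 3, 5, 2]
```

Emit:
{"method": "move_arm", "body": {"rows": [{"translation": [18,-12,-5.5],"twist": [0,0,-0.7],"gripper": 0},{"translation": [18,-12,-5.5],"twist": [0,0,-0.7],"gripper": 0},{"translation": [37,-24.5,-5.5],"twist": [0,0,-1.5],"gripper": 0},{"translation": [37,-24.5,-5.5],"twist": [0,0,-1.5],"gripper": 0},{"translation": [37,-24.5,-5.5],"twist": [0,0,-1.5],"gripper": 0},{"translation": [37,-24.5,-5.5],"twist": [0,0,-1.5],"gripper": 0},{"translation": [37,-24.5,-5.5],"twist": [0,0,-1.5],"gripper": 0},{"translation": [37,-24.5,-5.5],"twist": [0,0,-1.5],"gripper": 0},{"translation": [37,-24.5,-5.5],"twist": [0,0,-1.5],"gripper": 0},{"translation": [37,-24.5,-5.5],"twist": [0,0,-1.5],"gripper": 0},{"translation": [37,-24.5,-5.5],"twist": [0,0,-1.5],"gripper": 0},{"translation": [37,-24.5,-5.5],"twist": [0,0,-1.5],"gripper": 0}]}}

```text
clock: 1.9
ee_pos: [0.4723, -0.1551, 0.3011]
orientation: [1.811, 2.565, 0.007]
contact_force: [-0.3, -1.1, 0.5]
grip_width: -0.001
grasp_force: 0.0
```

Emit:
{"method": "move_arm", "body": {"rows": [{"translation": [0,0,0],"twist": [0,0,0],"gripper": 0},{"translation": [0,0,0],"twist": [0,0,0],"gripper": 0},{"translation": [0,0,0],"twist": [0,0,0],"gripper": 0}]}}

```text
clock: 2.15
ee_pos: [0.4688, -0.1605, 0.3002]
orientation: [-1.832, -2.552, 0.001]
contact_force: [0.5, -0.1, -0.5]
grip_width: -0.001
grasp_force: 0.0
```

```bash
cat >> h.py <<'E'
def est(n='wrist',show=None):
    f=cam(n); w=cloud(f).reshape(480,640,3)
    if show: cv2.imwrite(show,f['color'][...,::-1])
    return f,w
def tops(w,zr,c,r):
    p=w.reshape(-1,3); p=p[np.isfinite(p[:,0])]
    return p[(p[:,2]>zr[0])&(p[:,2]<zr[1])&(np.hypot(p[:,0]-c[0],p[:,1]-c[1])<r)]
def circ(p,R):
    from scipy.optimize import least_squares
    return None
E
python3 - <<'E'
from h import *
s=state(); print(s['clock'],s['ee_pos'],s['orientation'],s['grip_width'],s['joint_positions'])
f,w=est('wrist','pics/w1.png')
for nm,zr,c,r in [('pin',(.086,.098),(.4375,-.095),.025),('tab',(.081,.093),(.488,-.204),.025),('pipe',(.073,.083),(.494,-.103),.03),('bolt',(.049,.06),(.563,-.17),.025)]:
    p=tops(w,zr,c,r)
    if len(p)>5:
        (x,y),rr=cv2.minEnclosingCircle(p[:,:2].astype(np.float32)); print(nm,len(p),p.mean(0).round(4),(round(x,4),round(y,4)),round(rr,4))
E
```

```text
2.15 [ 0.4688299  -0.16054086  0.30015671] [-1.83196690e+00 -2.55189393e+00  9.05900077e-04] -0.0009503039967128702 [-4.70036784e-01  1.27481085e-01  1.56418445e+00 -5.41608397e-04
  1.45022532e+00 -7.95510129e-01]
pin 223 [ 0.439  -0.0954  0.0908] (0.4391, -0.0957) 0.0069
tab 174 [ 0.4881 -0.2031  0.0857] (0.4884, -0.204) 0.007
pipe 508 [ 0.4963 -0.1036  0.0778] (0.4962, -0.1039) 0.0169
bolt 240 [ 0.5632 -0.173   0.0526] (0.5634, -0.1732) 0.0094
```

View pics/w1.png

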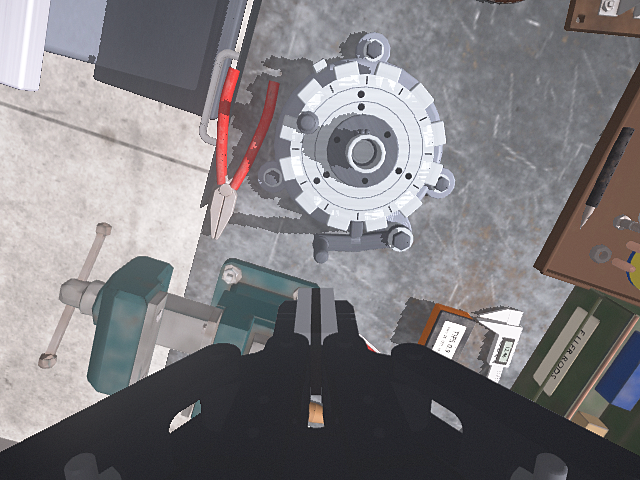

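The wrist view shows the pin at (307,122), the stub at (365,152), the lever post at (320,250) and the pivot bolt at (400,237). The measured distances match the given sizes.

```bash
cat >> h.py <<'E'
from scipy.spatial.transform import Rotation as Ro
C=np.array([.4962,-.1039]); PV=np.array([.5633,-.1732]); TAB=np.array([.4882,-.2038]); PIN=np.array([.4390,-.0956])
def rows(wps):
    s=state(); p=s['ee_pos']; R=Ro.from_rotvec(s['orientation']); M=R.as_matrix()
    phi0=np.degrees(np.arctan2(M[1,0],M[0,0])); print('now',p.round(4),'phi',phi0.round(1),'tilt',M[2,2].round(5),'F',s['contact_force'].round(1),'t',s['clock'])
    for x,y,z,phi in wps:
        print((M.T@(np.array([x,y,z])-p)*100).round(2),'tw',np.radians(-(phi-phi0)).round(3))
def lever(a,d):  # finger centre with lever at angle a, offset d outward(+)/inside(-) ; push normal
    v=TAB-PV; c,s=np.cos(a),np.sin(a); v=np.array([[c,-s],[s,c]])@v
    n=np.array([-v[1],v[0]])/np.hypot(*v); return PV+v+d*n, np.degrees(np.arctan2(n[1],n[0]))
E
python3 - <<'E'
from h import *
L=[]
for a,d,z in [(0,-.03,.11),(0,-.03,.078),(0,-.02,.078),(.06,-.018,.078),(.12,-.018,.078),(.18,-.018,.078),(.24,-.018,.078),(.3,-.018,.078),(.36,-.018,.078),(.4,-.018,.078)]:
    p,n=lever(a,d); L.append((*p,z,n+180)); print(p.round(4),round(n+180,1))
rows(L)
E
```

```text
[ 0.4769 -0.176 ] 112.2
[ 0.4769 -0.176 ] 112.2
[ 0.4807 -0.1853] 112.2
[ 0.4824 -0.192 ] 115.6
[ 0.4837 -0.1968] 119.0
[ 0.4852 -0.2016] 122.5
[ 0.4871 -0.2062] 125.9
[ 0.4892 -0.2107] 129.4
[ 0.4916 -0.2151] 132.8
[ 0.4933 -0.2179] 135.1
now [ 0.4687 -0.1608  0.3002] phi 108.6 tilt -1.0 F [-0.2  0.4 -0.2] t 2.2
[-1.7   0.29 19.02] tw -0.062
[-1.7   0.3  22.22] tw -0.062
[-2.7   0.36 22.22] tw -0.062
[-3.39  0.31 22.22] tw -0.122
[-3.89  0.27 22.22] tw -0.182
[-4.39  0.27 22.22] tw -0.242
[-4.89  0.3  22.22] tw -0.302
[-5.38  0.35 22.22] tw -0.362
[-5.87  0.44 22.22] tw -0.422
[-6.2   0.51 22.22] tw -0.462
```

Emit:
{"method": "move_arm", "body": {"rows": [{"translation": [-1.7,0.3,4],"twist": [0,0,-0.06],"gripper": 0},{"translation": [-1.7,0.3,8],"twist": [0,0,-0.06],"gripper": 0},{"translation": [-1.7,0.3,12],"twist": [0,0,-0.06],"gripper": 0},{"translation": [-1.7,0.3,16],"twist": [0,0,-0.06],"gripper": 0},{"translation": [-1.7,0.3,19],"twist": [0,0,-0.06],"gripper": 0},{"translation": [-1.7,0.3,20.5],"twist": [0,0,-0.06],"gripper": 0},{"translation": [-1.7,0.3,21.5],"twist": [0,0,-0.06],"gripper": 0},{"translation": [-1.7,0.3,22.2],"twist": [0,0,-0.06],"gripper": 0},{"translation": [-1.7,0.3,22.2],"twist": [0,0,-0.06],"gripper": 0},{"translation": [-2.2,0.3,22.2],"twist": [0,0,-0.06],"gripper": 0},{"translation": [-2.7,0.35,22.2],"twist": [0,0,-0.06],"gripper": 0},{"translation": [-2.7,0.35,22.2],"twist": [0,0,-0.06],"gripper": 0}]}}

```text
clock: 3.2
ee_pos: [0.4831, -0.1862, 0.0798]
orientation: [1.748, 2.604, 0.0]
contact_force: [-0.4, -0.0, -0.2]
grip_width: -0.0
grasp_force: 0.0
```

```bash
python3 - <<'E'
from h import *
L=[]
for a in np.arange(.0,.45,.04):
    p,n=lever(a,-.018); L.append((*p,.078,n+180))
rows(L)
E
```

```text
now [ 0.4831 -0.1862  0.0798] phi 112.2 tilt -0.99999 F [-0.4 -0.  -0.2] t 3.2
[-0.02 -0.2   0.18] tw 0.001
[-0.34 -0.26  0.18] tw -0.039
[-0.67 -0.31  0.18] tw -0.079
[-1.   -0.35  0.18] tw -0.119
[-1.33 -0.38  0.18] tw -0.159
[-1.66 -0.39  0.18] tw -0.199
[-2.   -0.39  0.18] tw -0.239
[-2.33 -0.38  0.18] tw -0.279
[-2.66 -0.35  0.18] tw -0.319
[-2.99 -0.31  0.19] tw -0.359
[-3.32 -0.26  0.19] tw -0.399
[-3.64 -0.19  0.19] tw -0.439
```

Emit:
{"method": "move_arm", "body": {"rows": [{"translation": [-0.2,0,0],"twist": [0,0,-0.02],"gripper": 0},{"translation": [-0.35,-0.05,0],"twist": [0,0,-0.04],"gripper": 0},{"translation": [-0.5,-0.07,0],"twist": [0,0,-0.06],"gripper": 0},{"translation": [-0.7,-0.1,0],"twist": [0,0,-0.08],"gripper": 0},{"translation": [-1.0,-0.15,0],"twist": [0,0,-0.12],"gripper": 0},{"translation": [-1.35,-0.18,0],"twist": [0,0,-0.16],"gripper": 0},{"translation": [-1.7,-0.2,0],"twist": [0,0,-0.2],"gripper": 0},{"translation": [-2.0,-0.2,0],"twist": [0,0,-0.24],"gripper": 0},{"translation": [-2.0,-0.2,0],"twist": [0,0,-0.24],"gripper": 0},{"translation": [-2.0,-0.2,0],"twist": [0,0,-0.24],"gripper": 0}]}}

```text
clock: 4.03
ee_pos: [0.487, -0.2039, 0.0782]
orientation: [1.426, 2.799, -0.001]
contact_force: [-0.1, 0.6, -0.3]
grip_width: -0.003
grasp_force: 0.1
```

```bash
cat >> h.py <<'E'
def look(show=None):
    f,w=est('wrist',show); out={}
    for nm,zr,c,r in [('tab',(.081,.093),(.496,-.216),.035),('pipe',(.073,.083),C,.03)]:
        p=tops(w,zr,c,r)
        if len(p)>5:
            (x,y),rr=cv2.minEnclosingCircle(p[:,:2].astype(np.float32)); print(nm,len(p),(round(x,4),round(y,4)),round(rr,4))
            if nm=='tab': v=np.array([x,y])-PV; u=TAB-PV; print('lock',np.arctan2(u[0]*v[1]-u[1]*v[0],u@v).round(3))
    p=tops(w,(.085,.098),C,.075)
    if len(p)>5:
        (x,y),rr=cv2.minEnclosingCircle(p[:,:2].astype(np.float32)); v=np.array([x,y])-C;u=PIN-C
        print('pin',len(p),round(x,4),round(y,4),round(rr,4),'dial deg',np.degrees(-np.arctan2(u[0]*v[1]-u[1]*v[0],u@v)).round(1)%360)
E
python3 - <<'E'
from h import *
look('pics/w2.png'); rows([])
E
```

```text
tab 1299 (0.4831, -0.1981) 0.0137
lock -0.087
pipe 4940 (0.496, -0.1038) 0.0175
now [ 0.4871 -0.2039  0.0782] phi 126.0 tilt -1.0 F [-0.8  0.5 -0.1] t 4.0833
```

View pics/w2.png

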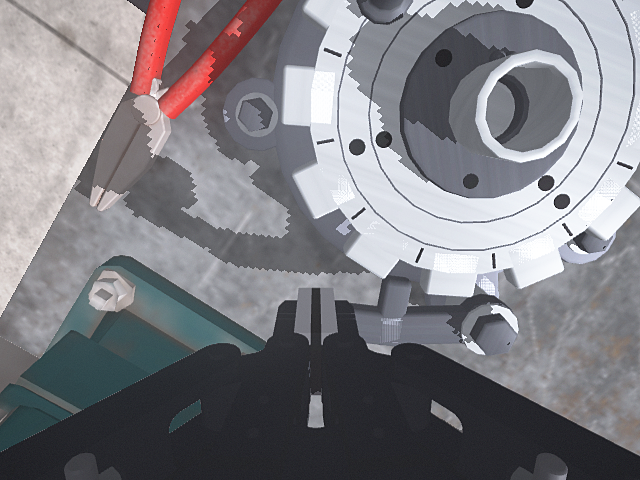

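Emit:
{"method": "move_arm", "body": {"rows": [{"translation": [-0.33,-0.07,0],"twist": [0,0,-0.04],"gripper": 0},{"translation": [-0.65,-0.12,0],"twist": [0,0,-0.08],"gripper": 0},{"translation": [-0.8,-0.14,0],"twist": [0,0,-0.1],"gripper": 0},{"translation": [-0.8,-0.14,0],"twist": [0,0,-0.1],"gripper": 0},{"translation": [-0.8,-0.14,0],"twist": [0,0,-0.1],"gripper": 0}]}}

```text
clock: 4.5
ee_pos: [0.4904, -0.211, 0.0782]
orientation: [-1.285, -2.867, 0.001]
contact_force: [-2.1, -0.3, 0.2]
grip_width: 0.001
grasp_force: 0.6
```

```bash
python3 - <<'E'
from h import *
rows([]); p,n=lever(.36,-.018); print(p,n+180)
f=cam('side'); w=cloud(f); p=tops(w,(.075,.093),(.496,-.216),.03); 
f=cam('side'); cv2.imwrite('pics/s2.png',cv2.resize(f['color'][220:320,230:370,::-1],(770,550),interpolation=cv2.INTER_CUBIC))
E
```

```text
now [ 0.4904 -0.211   0.0782] phi 131.7 tilt -1.0 F [-2.1 -0.3  0.2] t 4.5
[ 0.49156489 -0.21508609] 132.7952498185926
```

View pics/s2.png

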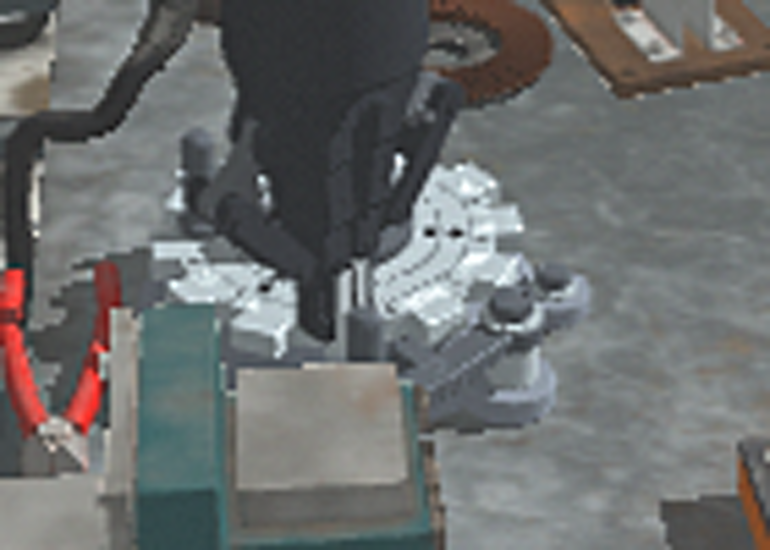

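Emit:
{"method": "move_arm", "body": {"rows": [{"translation": [-0.2,0.05,0],"twist": [0,0,-0.02],"gripper": 0},{"translation": [-0.4,0.1,0],"twist": [0,0,-0.04],"gripper": 0},{"translation": [-0.4,0.1,0],"twist": [0,0,-0.04],"gripper": 0},{"translation": [-0.4,0.1,0],"twist": [0,0,-0.04],"gripper": 0}]}}

```text
clock: 4.93
ee_pos: [0.4941, -0.2134, 0.0782]
orientation: [1.226, 2.892, -0.0]
contact_force: [-1.8, 0.0, -0.0]
grip_width: -0.002
grasp_force: 0.7
```

Emit:
{"method": "move_arm", "body": {"rows": [{"translation": [-0.15,0.03,0],"twist": [0,0,0],"gripper": 0},{"translation": [-0.3,0.06,0],"twist": [0,0,0],"gripper": 0},{"translation": [-0.3,0.06,0],"twist": [0,0,0],"gripper": 0},{"translation": [-0.3,0.06,0],"twist": [0,0,0],"gripper": 0}]}}

```text
clock: 5.27
ee_pos: [0.4943, -0.2135, 0.0781]
orientation: [-1.224, -2.887, -0.001]
contact_force: [-6.3, 3.3, 3.4]
grip_width: 0.001
grasp_force: 3.3
```

Emit:
{"method": "move_arm", "body": {"rows": [{"translation": [0.5,0,0],"twist": [0,0,0],"gripper": 0},{"translation": [1.2,0,0],"twist": [0,0,0],"gripper": 0},{"translation": [1.5,0,-3],"twist": [0,0,0.1],"gripper": 0},{"translation": [1.5,0,-6],"twist": [0,0,0.2],"gripper": 0},{"translation": [1.5,0,-10],"twist": [0,0,0.3],"gripper": 0},{"translation": [1.5,0,-13.5],"twist": [0,0,0.4],"gripper": 0},{"translation": [1.5,0,-17],"twist": [0,0,0.5],"gripper": 0},{"translation": [1.5,0,-20],"twist": [0,0,0.6],"gripper": 0},{"translation": [1.5,0,-20],"twist": [0,0,0.6],"gripper": 0},{"translation": [1.5,0,-20],"twist": [0,0,0.6],"gripper": 0}]}}

```text
clock: 6.1
ee_pos: [0.4876, -0.2047, 0.2807]
orientation: [2.02, 2.397, 0.002]
contact_force: [-1.1, -0.2, -1.0]
grip_width: 0.001
grasp_force: 0.0
```

```bash
cat >> h.py <<'E'
TH0=np.degrees(np.arctan2(*(PIN-C)[::-1]))
def pinw(deg,d,z,dphi=0,r=.0578): # finger centre d behind pin, dial at deg
    t=np.radians(TH0-deg); u=np.array([np.cos(t),np.sin(t)]); n=np.array([-u[1],u[0]])
    return (*(C+r*u+d*n),z,np.degrees(t)-90+dphi)
E
python3 - <<'E'
from h import *
look(); print(TH0)
L=[pinw(0,.026,.14),pinw(0,.026,.078),pinw(0,.020,.078)]; print(np.round(L,4)); rows(L)
E
```

```text
tab 200 (0.5041, -0.2286) 0.0071
lock 0.365
pipe 630 (0.496, -0.1039) 0.0169
pin 287 0.4393 -0.0973 0.0065 dial deg 358.3
171.74372657119434
[[ 4.35300e-01 -1.21300e-01  1.40000e-01  8.17437e+01]
 [ 4.35300e-01 -1.21300e-01  7.80000e-02  8.17437e+01]
 [ 4.36100e-01 -1.15400e-01  7.80000e-02  8.17437e+01]]
now [ 0.4865 -0.2042  0.2788] phi 99.7 tilt -1.0 F [-1.6 -0.6 -0.8] t 6.15
[ 9.05 -3.68 13.86] tw 0.314
[ 9.06 -3.69 20.06] tw 0.314
[ 9.64 -3.51 20.06] tw 0.314
```

Emit:
{"method": "move_arm", "body": {"rows": [{"translation": [3,-1.2,3],"twist": [0,0,0.1],"gripper": 0},{"translation": [6,-2.4,6],"twist": [0,0,0.2],"gripper": 0},{"translation": [8.8,-3.7,9],"twist": [0,0,0.31],"gripper": 0},{"translation": [8.8,-3.7,12],"twist": [0,0,0.31],"gripper": 0},{"translation": [8.8,-3.7,15],"twist": [0,0,0.31],"gripper": 0},{"translation": [8.8,-3.7,17.5],"twist": [0,0,0.31],"gripper": 0},{"translation": [8.8,-3.7,19],"twist": [0,0,0.31],"gripper": 0},{"translation": [8.8,-3.7,20],"twist": [0,0,0.31],"gripper": 0},{"translation": [8.8,-3.7,20],"twist": [0,0,0.31],"gripper": 0},{"translation": [9.2,-3.6,20],"twist": [0,0,0.31],"gripper": 0},{"translation": [9.2,-3.6,20],"twist": [0,0,0.31],"gripper": 0}]}}

```text
clock: 7.07
ee_pos: [0.435, -0.119, 0.0781]
orientation: [-2.372, -2.059, -0.0]
contact_force: [-0.4, -0.5, 0.4]
grip_width: 0.006
grasp_force: 0.0
```

```bash
python3 - <<'E'
from h import *
L=[pinw(d,.018,.078) for d in range(0,34,3)]; rows(L)
E
```

```text
now [ 0.435  -0.119   0.0781] phi 81.9 tilt -1.0 F [-0.4 -0.5  0.4] t 7.0667
[0.57 0.06 0.01] tw 0.003
[ 0.88 -0.02  0.01] tw 0.056
[ 1.19 -0.09  0.01] tw 0.108
[ 1.5  -0.14  0.01] tw 0.16
[ 1.81 -0.18  0.01] tw 0.213
[ 2.13 -0.2   0.01] tw 0.265
[ 2.45 -0.2   0.01] tw 0.318
[ 2.76 -0.19  0.01] tw 0.37
[ 3.08 -0.16  0.01] tw 0.422
[ 3.39 -0.11  0.01] tw 0.475
[ 3.7  -0.05  0.02] tw 0.527
[4.01 0.03 0.02] tw 0.579
```

Emit:
{"method": "move_arm", "body": {"rows": [{"translation": [0.3,0.03,0],"twist": [0,0,0],"gripper": 0},{"translation": [0.57,0.06,0],"twist": [0,0,0],"gripper": 0},{"translation": [0.88,-0.02,0],"twist": [0,0,0.055],"gripper": 0},{"translation": [1.2,-0.09,0],"twist": [0,0,0.11],"gripper": 0},{"translation": [1.5,-0.14,0],"twist": [0,0,0.16],"gripper": 0},{"translation": [1.8,-0.18,0],"twist": [0,0,0.21],"gripper": 0},{"translation": [2.1,-0.2,0],"twist": [0,0,0.265],"gripper": 0},{"translation": [2.35,-0.2,0],"twist": [0,0,0.3],"gripper": 0},{"translation": [2.35,-0.2,0],"twist": [0,0,0.3],"gripper": 0},{"translation": [2.35,-0.2,0],"twist": [0,0,0.3],"gripper": 0}]}}

```text
clock: 7.9
ee_pos: [0.4368, -0.0959, 0.0788]
orientation: [2.652, 1.683, 0.001]
contact_force: [0.0, 0.1, 0.0]
grip_width: -0.001
grasp_force: 0.0
```

```bash
cat >> h.py <<'E'
def pinside():
    for n in ['side','scene','wrist']:
        w=cloud(cam(n)); p=tops(w,(.083,.096),C,.078); q=state()['ee_pos'][:2]
        p=p[(abs(np.hypot(*(p[:,:2]-C).T)-.058)<.012)]
        a=(TH0-np.degrees(np.arctan2(p[:,1]-C[1],p[:,0]-C[0])))%360
        h,_=np.histogram(a,bins=np.arange(0,361,10)); print(n,[(10*i,int(k)) for i,k in enumerate(h) if k])
E
python3 - <<'E'
from h import *
rows([pinw(d,.018,.078) for d in range(15,34,3)]); pinside()
f=cam('scene'); cv2.imwrite('pics/a3.png',cv2.resize(f['color'][200:300,280:420,::-1],(770,550),interpolation=cv2.INTER_CUBIC))
E
```

```text
now [ 0.4368 -0.0959  0.0788] phi 64.8 tilt -1.0 F [0.  0.1 0. ] t 7.9
[-0.19 -0.01  0.08] tw -0.034
[ 0.11 -0.1   0.08] tw 0.019
[ 0.42 -0.18  0.08] tw 0.071
[ 0.73 -0.25  0.08] tw 0.123
[ 1.04 -0.3   0.08] tw 0.176
[ 1.36 -0.33  0.08] tw 0.228
[ 1.67 -0.34  0.08] tw 0.28
side [(0, 2), (340, 26), (350, 22)]
scene [(0, 10), (10, 19), (20, 10)]
wrist [(0, 840), (10, 1076), (20, 756)]
```

View pics/a3.png

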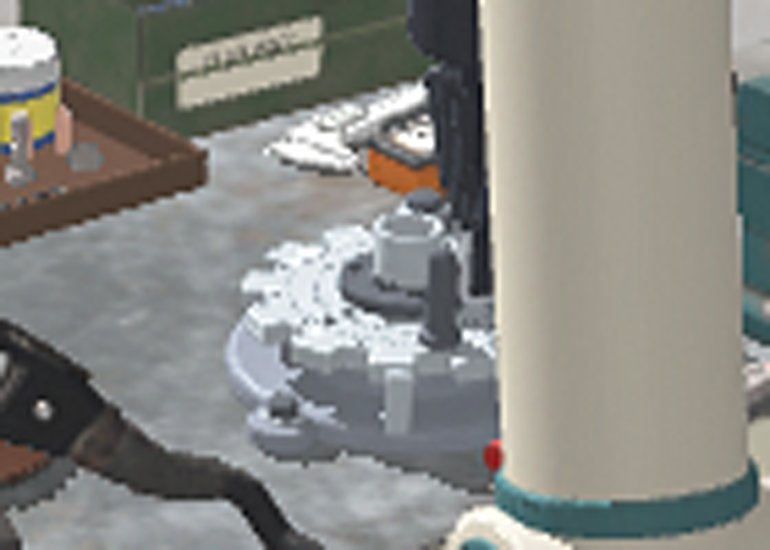

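Emit:
{"method": "move_arm", "body": {"rows": [{"translation": [0.15,-0.1,0],"twist": [0,0,0.03],"gripper": 0},{"translation": [0.3,-0.15,0],"twist": [0,0,0.05],"gripper": 0},{"translation": [0.45,-0.18,0],"twist": [0,0,0.07],"gripper": 0},{"translation": [0.45,-0.18,0],"twist": [0,0,0.07],"gripper": 0},{"translation": [0.45,-0.18,0],"twist": [0,0,0.07],"gripper": 0},{"translation": [0.45,-0.18,0],"twist": [0,0,0.07],"gripper": 0}]}}

```text
clock: 8.6
ee_pos: [0.4368, -0.0912, 0.0783]
orientation: [2.71, 1.588, -0.0]
contact_force: [-0.3, 1.0, -0.0]
grip_width: -0.002
grasp_force: 0.0
```

```bash
cat >> h.py <<'E'
def pinscene():
    w=cloud(cam('scene')); p=tops(w,(.052,.096),C,.078); r=np.hypot(*(p[:,:2]-C).T); p=p[(r>.045)&(r<.07)]
    a=(TH0-np.degrees(np.arctan2(p[:,1]-C[1],p[:,0]-C[0])))%360
    h,_=np.histogram(a,bins=np.arange(0,361,4)); print('scene',[(4*i,int(k)) for i,k in enumerate(h) if k])
E
python3 - <<'E'
from h import *
rows([pinw(d,.018,.078) for d in range(18,52,3)]); pinscene()
E
```

```text
now [ 0.4368 -0.0912  0.0783] phi 60.7 tilt -1.0 F [-0.3  1.  -0. ] t 8.6
[-0.3   0.12  0.03] tw -0.052
[-0.    0.02  0.03] tw 0.0
[ 0.3  -0.06  0.03] tw 0.052
[ 0.61 -0.13  0.03] tw 0.105
[ 0.93 -0.19  0.03] tw 0.157
[ 1.24 -0.23  0.03] tw 0.209
[ 1.56 -0.25  0.03] tw 0.262
[ 1.87 -0.25  0.03] tw 0.314
[ 2.19 -0.24  0.03] tw 0.367
[ 2.51 -0.21  0.03] tw 0.419
[ 2.82 -0.17  0.03] tw 0.471
[ 3.13 -0.1   0.03] tw 0.524
scene [(0, 5), (4, 10), (8, 7), (12, 25), (16, 5), (24, 16), (28, 31), (32, 25), (36, 9), (356, 1)]
```

Emit:
{"method": "move_arm", "body": {"rows": [{"translation": [0.3,-0.06,0],"twist": [0,0,0.05],"gripper": 0},{"translation": [0.6,-0.13,0],"twist": [0,0,0.105],"gripper": 0},{"translation": [0.93,-0.19,0],"twist": [0,0,0.157],"gripper": 0},{"translation": [1.24,-0.23,0],"twist": [0,0,0.21],"gripper": 0},{"translation": [1.56,-0.25,0],"twist": [0,0,0.26],"gripper": 0},{"translation": [1.87,-0.25,0],"twist": [0,0,0.314],"gripper": 0},{"translation": [2.19,-0.24,0],"twist": [0,0,0.367],"gripper": 0},{"translation": [2.5,-0.21,0],"twist": [0,0,0.42],"gripper": 0},{"translation": [2.82,-0.17,0],"twist": [0,0,0.47],"gripper": 0},{"translation": [3.13,-0.1,0],"twist": [0,0,0.524],"gripper": 0},{"translation": [3.13,-0.1,0],"twist": [0,0,0.524],"gripper": 0},{"translation": [3.13,-0.1,0],"twist": [0,0,0.524],"gripper": 0}]}}

```text
clock: 9.65
ee_pos: [0.4512, -0.0635, 0.0783]
orientation: [3.029, 0.834, -0.0]
contact_force: [-1.0, -0.6, 0.5]
grip_width: 0.001
grasp_force: 0.0
```

```bash
python3 - <<'E'
from h import *
rows([pinw(d,.018,.078) for d in range(48,83,3)]); pinscene(); pinside()
E
```

```text
now [ 0.4512 -0.0635  0.0783] phi 30.8 tilt -1.0 F [-1.  -0.6  0.5] t 9.65
[-0.3   0.1   0.03] tw -0.051
[-0.   -0.01  0.03] tw 0.001
[ 0.3  -0.09  0.03] tw 0.053
[ 0.61 -0.16  0.03] tw 0.106
[ 0.92 -0.22  0.03] tw 0.158
[ 1.24 -0.25  0.03] tw 0.21
[ 1.55 -0.27  0.03] tw 0.263
[ 1.87 -0.28  0.03] tw 0.315
[ 2.19 -0.27  0.03] tw 0.367
[ 2.5  -0.24  0.03] tw 0.42
[ 2.82 -0.19  0.03] tw 0.472
[ 3.13 -0.13  0.03] tw 0.524
scene [(20, 5), (24, 10), (28, 8), (32, 3), (36, 7), (40, 2), (44, 10), (48, 1), (52, 23), (56, 30), (60, 21), (64, 10)]
side [(10, 3), (20, 36), (30, 8), (50, 17), (60, 4)]
scene [(20, 11), (30, 3), (40, 6), (50, 12), (60, 10)]
wrist [(30, 328), (40, 946), (50, 451), (60, 1063)]
```

Click 2 is done, with the pin at about 60°. Next is click 3.

Emit:
{"method": "move_arm", "body": {"rows": [{"translation": [0.3,-0.09,0],"twist": [0,0,0.05],"gripper": 0},{"translation": [0.6,-0.16,0],"twist": [0,0,0.105],"gripper": 0},{"translation": [0.92,-0.22,0],"twist": [0,0,0.157],"gripper": 0},{"translation": [1.24,-0.25,0],"twist": [0,0,0.21],"gripper": 0},{"translation": [1.55,-0.27,0],"twist": [0,0,0.26],"gripper": 0},{"translation": [1.87,-0.28,0],"twist": [0,0,0.314],"gripper": 0},{"translation": [2.19,-0.27,0],"twist": [0,0,0.367],"gripper": 0},{"translation": [2.5,-0.24,0],"twist": [0,0,0.42],"gripper": 0},{"translation": [2.82,-0.19,0],"twist": [0,0,0.47],"gripper": 0},{"translation": [3.13,-0.13,0],"twist": [0,0,0.524],"gripper": 0},{"translation": [3.13,-0.13,0],"twist": [0,0,0.524],"gripper": 0},{"translation": [3.13,-0.13,0],"twist": [0,0,0.524],"gripper": 0}]}}

```text
clock: 10.85
ee_pos: [0.4775, -0.0464, 0.0783]
orientation: [3.141, 0.021, 0.0]
contact_force: [0.2, -0.2, -0.7]
grip_width: 0.001
grasp_force: 0.0
```

```bash
python3 - <<'E'
from h import *
rows([pinw(d,.018,.078) for d in range(78,113,3)]); pinscene(); pinside()
E
```

```text
now [ 0.4775 -0.0464  0.0783] phi 0.8 tilt -1.0 F [ 0.2 -0.2 -0.7] t 10.85
[-0.3   0.09  0.03] tw -0.052
[-0.   -0.01  0.03] tw 0.0
[ 0.3  -0.1   0.03] tw 0.053
[ 0.61 -0.17  0.03] tw 0.105
[ 0.93 -0.22  0.03] tw 0.158
[ 1.24 -0.26  0.03] tw 0.21
[ 1.56 -0.28  0.03] tw 0.262
[ 1.87 -0.28  0.03] tw 0.315
[ 2.19 -0.27  0.03] tw 0.367
[ 2.51 -0.24  0.03] tw 0.419
[ 2.82 -0.2   0.03] tw 0.472
[ 3.13 -0.13  0.03] tw 0.524
scene [(48, 3), (52, 26), (56, 17), (60, 9), (64, 1), (68, 3), (76, 1), (80, 13), (84, 24), (88, 19), (92, 3)]
side [(40, 2), (50, 27), (60, 10), (80, 12), (90, 12)]
scene [(50, 18), (60, 4), (80, 12), (90, 1)]
wrist [(60, 332), (70, 947), (80, 470), (90, 1052)]
```

Emit:
{"method": "move_arm", "body": {"rows": [{"translation": [0.3,-0.09,0],"twist": [0,0,0.05],"gripper": 0},{"translation": [0.6,-0.16,0],"twist": [0,0,0.105],"gripper": 0},{"translation": [0.92,-0.22,0],"twist": [0,0,0.157],"gripper": 0},{"translation": [1.24,-0.25,0],"twist": [0,0,0.21],"gripper": 0},{"translation": [1.55,-0.27,0],"twist": [0,0,0.26],"gripper": 0},{"translation": [1.87,-0.28,0],"twist": [0,0,0.314],"gripper": 0},{"translation": [2.19,-0.27,0],"twist": [0,0,0.367],"gripper": 0},{"translation": [2.5,-0.24,0],"twist": [0,0,0.42],"gripper": 0},{"translation": [2.82,-0.19,0],"twist": [0,0,0.47],"gripper": 0},{"translation": [3.1,-0.13,0],"twist": [0,0,0.52],"gripper": 0},{"translation": [3.1,-0.13,0],"twist": [0,0,0.52],"gripper": 0},{"translation": [3.1,-0.13,0],"twist": [0,0,0.52],"gripper": 0}]}}

```text
clock: 12.05
ee_pos: [0.5085, -0.0448, 0.0783]
orientation: [3.041, -0.787, 0.0]
contact_force: [0.1, 0.8, 0.2]
grip_width: -0.002
grasp_force: 0.0
```

```bash
python3 - <<'E'
from h import *
rows([]); pinscene(); pinside()
E
```

```text
now [ 0.5085 -0.0448  0.0783] phi -29.0 tilt -1.0 F [0.1 0.8 0.2] t 12.05
scene [(76, 3), (80, 24), (84, 30), (88, 6), (92, 2), (96, 1), (108, 1), (112, 1)]
side [(80, 19), (90, 15), (100, 10), (110, 7), (120, 17)]
scene [(70, 2), (80, 29), (90, 1)]
wrist [(90, 332), (100, 945), (110, 488), (120, 1029)]
```

Emit:
{"method": "move_arm", "body": {"rows": [{"translation": [-0.5,0,0],"twist": [0,0,0],"gripper": 0},{"translation": [-0.8,0,-2],"twist": [0,0,0],"gripper": 0},{"translation": [-0.8,0,-5],"twist": [0,0,-0.1],"gripper": 0},{"translation": [-0.8,0,-9],"twist": [0,0,-0.2],"gripper": 0},{"translation": [-0.8,0,-13],"twist": [0,0,-0.3],"gripper": 0},{"translation": [-0.8,0,-17],"twist": [0,0,-0.4],"gripper": 0},{"translation": [-0.8,0,-20],"twist": [0,0,-0.5],"gripper": 0},{"translation": [-0.8,0,-20],"twist": [0,0,-0.6],"gripper": 0},{"translation": [-0.8,0,-20],"twist": [0,0,-0.7],"gripper": 0},{"translation": [-0.8,0,-20],"twist": [0,0,-0.8],"gripper": 0},{"translation": [-0.8,0,-20],"twist": [0,0,-0.9],"gripper": 0},{"translation": [-0.8,0,-20],"twist": [0,0,-1.0],"gripper": 0}]}}

```text
clock: 13.25
ee_pos: [0.5008, -0.0405, 0.2783]
orientation: [-3.045, -0.773, 0.0]
contact_force: [0.0, -0.6, -0.1]
grip_width: 0.0
grasp_force: 0.0
```

```bash
python3 - <<'E'
from h import *
rows([(.487,-.205,.28,115)])
E
```

```text
now [ 0.5008 -0.0405  0.2783] phi 28.5 tilt -1.0 F [ 0.  -0.6 -0.1] t 13.25
[-9.05 13.8  -0.17] tw -1.51
```

Emit:
{"method": "move_arm", "body": {"rows": [{"translation": [-1,1.5,0],"twist": [0,0,-0.12],"gripper": 0},{"translation": [-2,3,0],"twist": [0,0,-0.24],"gripper": 0},{"translation": [-3,4.5,0],"twist": [0,0,-0.36],"gripper": 0},{"translation": [-4,6,0],"twist": [0,0,-0.48],"gripper": 0},{"translation": [-5,7.5,0],"twist": [0,0,-0.6],"gripper": 0},{"translation": [-6,9,0],"twist": [0,0,-0.72],"gripper": 0},{"translation": [-7,10.5,0],"twist": [0,0,-0.84],"gripper": 0},{"translation": [-8,12,0],"twist": [0,0,-0.96],"gripper": 0},{"translation": [-9,13.8,0],"twist": [0,0,-1.08],"gripper": 0},{"translation": [-9,13.8,0],"twist": [0,0,-1.2],"gripper": 0},{"translation": [-9,13.8,0],"twist": [0,0,-1.32],"gripper": 0},{"translation": [-9,13.8,0],"twist": [0,0,-1.44],"gripper": 0}]}}

```text
clock: 14.25
ee_pos: [0.4866, -0.2051, 0.278]
orientation: [-1.779, -2.588, 0.0]
contact_force: [0.1, 0.2, -0.4]
grip_width: -0.002
grasp_force: 0.0
```

Emit:
{"method": "move_arm", "body": {"rows": [{"translation": [0,0,0],"twist": [0,0,0],"gripper": 0},{"translation": [0,0,0],"twist": [0,0,0],"gripper": 0}]}}

```text
clock: 14.42
ee_pos: [0.4869, -0.2046, 0.2782]
orientation: [-1.79, -2.581, 0.0]
contact_force: [0.4, -0.6, -0.3]
grip_width: -0.003
grasp_force: 0.0
```

```bash
python3 - <<'E'
from h import *
look('pics/w3.png')
L=[]
for a,d,z in [(.365,.030,.14),(.365,.030,.08),(.365,.020,.08)]:
    p,n=lever(a,d); L.append((*p,z,n+180-8)); print(p.round(4),n+180)
rows(L)
E
```

```text
tab 196 (0.5042, -0.2287) 0.0069
lock 0.367
pipe 646 (0.4961, -0.104) 0.0169
pin 312 0.5321 -0.0591 0.007 dial deg 120.4
[ 0.5246 -0.2505] 133.081728716158
[ 0.5246 -0.2505] 133.081728716158
[ 0.5177 -0.2432] 133.081728716158
now [ 0.487  -0.2046  0.2782] phi 110.5 tilt -1.0 F [ 0.2  0.1 -0.5] t 14.4667
[-5.62  1.91 13.82] tw -0.254
[-5.62  1.92 19.82] tw -0.254
[-4.69  1.53 19.82] tw -0.254
```

View pics/w3.png

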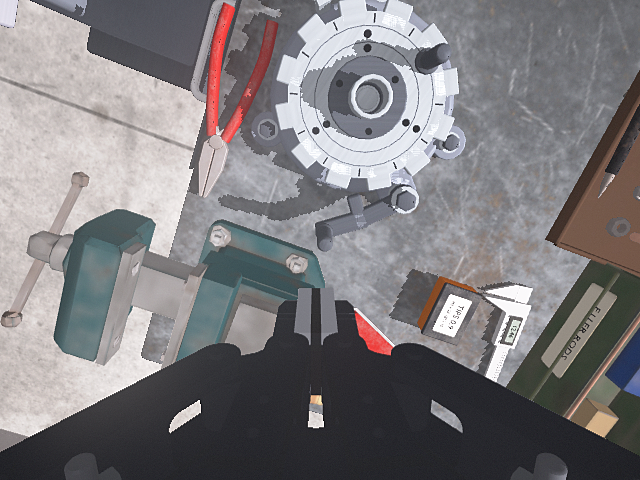

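The wrist view shows the pin at (435,58), four clicks round, and the lever open with its post at (325,235). The vise block's nearest corner is around (320,300). I measure that corner before going down beside it.

```bash
python3 - <<'E'
from h import *
P=np.vstack([cloud(cam(n)).reshape(-1,3) for n in ('wrist','side')])
P=P[np.isfinite(P[:,0])]
for x in np.arange(.42,.56,.01):
    q=P[(abs(P[:,0]-x)<.005)&(P[:,1]<-.24)&(P[:,1]>-.36)&(P[:,2]<.16)]
    print(x.round(2),[ (z, q[q[:,2]>z][:,1].max().round(3) if (q[:,2]>z).sum()>3 else None) for z in (.03,.06,.09,.105)])
L=[]
for a,d,z in [(.365,.029,.15),(.365,.029,.086),(.365,.020,.086)]:
    p,n=lever(a,d); v=np.array([np.cos(np.radians(n+90)),np.sin(np.radians(n+90))]); p=p+.004*v; L.append((*p,z,116)); print(p.round(4))
rows(L)
E
```

```text
0.42 [(0.03, np.float64(-0.271)), (0.06, np.float64(-0.271)), (0.09, np.float64(-0.271)), (0.105, np.float64(-0.271))]
0.43 [(0.03, np.float64(-0.271)), (0.06, np.float64(-0.271)), (0.09, np.float64(-0.271)), (0.105, np.float64(-0.271))]
0.44 [(0.03, np.float64(-0.27)), (0.06, np.float64(-0.27)), (0.09, np.float64(-0.27)), (0.105, np.float64(-0.271))]
0.45 [(0.03, np.float64(-0.272)), (0.06, np.float64(-0.272)), (0.09, np.float64(-0.272)), (0.105, np.float64(-0.272))]
0.46 [(0.03, np.float64(-0.281)), (0.06, np.float64(-0.282)), (0.09, np.float64(-0.282)), (0.105, np.float64(-0.291))]
0.47 [(0.03, np.float64(-0.281)), (0.06, np.float64(-0.282)), (0.09, np.float64(-0.282)), (0.105, np.float64(-0.291))]
0.48 [(0.03, np.float64(-0.281)), (0.06, np.float64(-0.281)), (0.09, np.float64(-0.283)), (0.105, np.float64(-0.291))]
0.49 [(0.03, np.float64(-0.275)), (0.06, np.float64(-0.282)), (0.09, np.float64(-0.283)), (0.105, np.float64(-0.292))]
0.5 [(0.03, np.float64(-0.274)), (0.06, np.float64(-0.282)), (0.09, np.float64(-0.283)), (0.105, np.float64(-0.293))]
0.51 [(0.03, np.float64(-0.281)), (0.06, np.float64(-0.282)), (0.09, np.float64(-0.284)), (0.105, np.float64(-0.295))]
0.52 [(0.03, np.float64(-0.288)), (0.06, np.float64(-0.288)), (0.09, np.float64(-0.288)), (0.105, None)]
0.53 [(0.03, None), (0.06, None), (0.09, None), (0.105, None)]
0.54 [(0.03, None), (0.06, None), (0.09, None), (0.105, None)]
0.55 [(0.03, None), (0.06, None), (0.09, None), (0.105, None)]
0.56 [(0.03, None), (0.06, None), (0.09, None), (0.105, None)]
[ 0.5268 -0.247 ]
[ 0.5268 -0.247 ]
[ 0.5207 -0.2405]
now [ 0.4871 -0.2047  0.2783] phi 110.6 tilt -1.0 F [-0.9  0.3  0.1] t 14.5667
[-5.36  2.22 12.83] tw -0.094
[-5.36  2.23 19.23] tw -0.094
[-4.53  1.88 19.23] tw -0.094
```

Emit:
{"method": "move_arm", "body": {"rows": [{"translation": [-2.7,1.1,3],"twist": [0,0,-0.05],"gripper": 0},{"translation": [-5.4,2.2,6],"twist": [0,0,-0.09],"gripper": 0},{"translation": [-5.4,2.2,9],"twist": [0,0,-0.09],"gripper": 0},{"translation": [-5.4,2.2,12],"twist": [0,0,-0.09],"gripper": 0},{"translation": [-5.4,2.2,14],"twist": [0,0,-0.09],"gripper": 0},{"translation": [-5.4,2.2,15.5],"twist": [0,0,-0.09],"gripper": 0},{"translation": [-5.4,2.2,17],"twist": [0,0,-0.09],"gripper": 0},{"translation": [-5.4,2.2,18.2],"twist": [0,0,-0.09],"gripper": 0},{"translation": [-5.4,2.2,19.2],"twist": [0,0,-0.09],"gripper": 0},{"translation": [-5.4,2.2,19.2],"twist": [0,0,-0.09],"gripper": 0},{"translation": [-5.4,2.2,19.2],"twist": [0,0,-0.09],"gripper": 0}]}}

```text
clock: 15.48
ee_pos: [0.5268, -0.2475, 0.086]
orientation: [-1.669, -2.661, 0.0]
contact_force: [0.0, -0.2, 1.3]
grip_width: 0.003
grasp_force: 0.0
```

```bash
python3 - <<'E'
from h import *
L=[]
for a in np.arange(.36,-.07,-.04):
    p,n=lever(a,.018); v=np.array([np.cos(np.radians(n+90)),np.sin(np.radians(n+90))]); p=p+.003*v; L.append((*p,.086,max(116,n+180-8) if a>.2 else 116)); 
rows(L); print(np.round(L,4))
E
```

```text
now [ 0.5268 -0.2475  0.086 ] phi 115.8 tilt -1.0 F [ 0.  -0.2  1.3] t 15.4833
[ 1.1  -0.42  0.01] tw -0.157
[ 1.38 -0.58  0.01] tw -0.117
[ 1.67 -0.72  0.01] tw -0.077
[ 1.96 -0.85  0.01] tw -0.037
[ 2.26 -0.97  0.01] tw -0.003
[ 2.56 -1.08  0.01] tw -0.003
[ 2.87 -1.18  0.01] tw -0.003
[ 3.18 -1.26  0.01] tw -0.003
[ 3.49 -1.33  0.01] tw -0.003
[ 3.8  -1.39  0.01] tw -0.003
[ 4.12 -1.43  0.01] tw -0.003
[[ 5.182000e-01 -2.395000e-01  8.600000e-02  1.247952e+02]
 [ 5.156000e-01 -2.376000e-01  8.600000e-02  1.225034e+02]
 [ 5.131000e-01 -2.357000e-01  8.600000e-02  1.202116e+02]
 [ 5.106000e-01 -2.336000e-01  8.600000e-02  1.179198e+02]
 [ 5.082000e-01 -2.314000e-01  8.600000e-02  1.160000e+02]
 [ 5.060000e-01 -2.292000e-01  8.600000e-02  1.160000e+02]
 [ 5.038000e-01 -2.269000e-01  8.600000e-02  1.160000e+02]
 [ 5.017000e-01 -2.244000e-01  8.600000e-02  1.160000e+02]
 [ 4.997000e-01 -2.219000e-01  8.600000e-02  1.160000e+02]
 [ 4.978000e-01 -2.193000e-01  8.600000e-02  1.160000e+02]
 [ 4.960000e-01 -2.167000e-01  8.600000e-02  1.160000e+02]]
```

Emit:
{"method": "move_arm", "body": {"rows": [{"translation": [0.5,-0.2,0],"twist": [0,0,-0.08],"gripper": 0},{"translation": [1.0,-0.38,0],"twist": [0,0,-0.12],"gripper": 0},{"translation": [1.38,-0.58,0],"twist": [0,0,-0.11],"gripper": 0},{"translation": [1.67,-0.72,0],"twist": [0,0,-0.08],"gripper": 0},{"translation": [1.96,-0.85,0],"twist": [0,0,-0.04],"gripper": 0},{"translation": [2.26,-0.97,0],"twist": [0,0,0],"gripper": 0},{"translation": [2.56,-1.08,0],"twist": [0,0,0],"gripper": 0},{"translation": [2.87,-1.18,0],"twist": [0,0,0],"gripper": 0},{"translation": [3.18,-1.26,0],"twist": [0,0,0],"gripper": 0},{"translation": [3.49,-1.33,0],"twist": [0,0,0],"gripper": 0},{"translation": [3.49,-1.33,0],"twist": [0,0,0],"gripper": 0}]}}

```text
clock: 16.4
ee_pos: [0.4994, -0.2216, 0.0866]
orientation: [-1.668, -2.662, 0.0]
contact_force: [0.7, -1.2, 1.0]
grip_width: 0.002
grasp_force: 0.5
```

```bash
python3 - <<'E'
from h import *
rows([]); print(lever(0,.018)); look()
E
```

```text
now [ 0.4994 -0.2216  0.0866] phi 115.9 tilt -1.0 F [ 0.7 -1.2  1. ] t 16.4
(array([ 0.49499205, -0.22046938]), np.float64(-67.83123080611705))
tab 2170 (0.4947, -0.2111) 0.0145
lock 0.118
pipe 2427 (0.4965, -0.1044) 0.0173
```

Now the final push home, in small steps while I watch the force.

Emit:
{"method": "move_arm", "body": {"rows": [{"translation": [0.2,-0.05,0],"twist": [0,0,0],"gripper": 0},{"translation": [0.35,-0.08,0],"twist": [0,0,0],"gripper": 0},{"translation": [0.35,-0.08,0],"twist": [0,0,0],"gripper": 0},{"translation": [0.35,-0.08,0],"twist": [0,0,0],"gripper": 0}]}}

```text
clock: 16.78
ee_pos: [0.4979, -0.2195, 0.0864]
orientation: [1.668, 2.661, -0.0]
contact_force: [2.1, -1.3, 0.3]
grip_width: -0.002
grasp_force: 1.2
```

Emit:
{"method": "move_arm", "body": {"rows": [{"translation": [0.15,-0.03,0],"twist": [0,0,0],"gripper": 0},{"translation": [0.3,-0.05,0],"twist": [0,0,0],"gripper": 0},{"translation": [0.3,-0.05,0],"twist": [0,0,0],"gripper": 0},{"translation": [0.3,-0.05,0],"twist": [0,0,0],"gripper": 0}]}}

```text
clock: 17.12
ee_pos: [0.4978, -0.2192, 0.0866]
orientation: [1.664, 2.657, -0.003]
contact_force: [5.5, -6.9, -3.5]
grip_width: 0.001
grasp_force: 4.0
```

Emit:
{"method": "move_arm", "body": {"rows": [{"translation": [-0.5,0,0],"twist": [0,0,0],"gripper": 0},{"translation": [-1.2,0.3,0],"twist": [0,0,0],"gripper": 0},{"translation": [-1.6,0.5,-2],"twist": [0,0,0],"gripper": 0},{"translation": [-1.6,0.5,-5],"twist": [0,0,0],"gripper": 0},{"translation": [-1.6,0.5,-9],"twist": [0,0,0],"gripper": 0},{"translation": [-1.6,0.5,-13],"twist": [0,0,0],"gripper": 0},{"translation": [-1.6,0.5,-17],"twist": [0,0,0],"gripper": 0},{"translation": [-1.6,0.5,-20],"twist": [0,0,0],"gripper": 0},{"translation": [-1.6,0.5,-20],"twist": [0,0,0],"gripper": 0},{"translation": [-1.6,0.5,-20],"twist": [0,0,0],"gripper": 0}]}}

```text
clock: 17.95
ee_pos: [0.5074, -0.229, 0.2879]
orientation: [1.667, 2.66, 0.0]
contact_force: [-1.1, 0.2, -1.0]
grip_width: 0.002
grasp_force: 0.0
```

```bash
python3 - <<'E'
from h import *
look('pics/w4.png'); rows([])
E
```

```text
tab 214 (0.4887, -0.204) 0.0069
lock 0.005
pipe 668 (0.4963, -0.104) 0.017
pin 318 0.5323 -0.0587 0.0071 dial deg 120.4
now [ 0.5065 -0.2285  0.286 ] phi 115.8 tilt -1.0 F [-0.6  0.6 -0.1] t 18.0
```

View pics/w4.png

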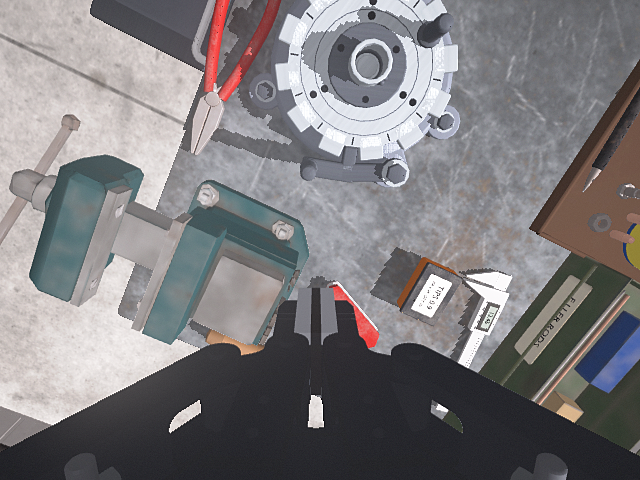

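The picture shows the lever home with its post at (310,172), its nose in a slot at (350,155), and the pin at (435,30), four clicks round. The flange is still seated and the tools have not moved.

```bash
python3 -c "
from station import *
print(close_job())"
```

```text
the job is handed in; nothing more can be done
None
```

I opened the lever fully, turned the dial four clicks clockwise (measured 120.4°), and pushed the lever home again. The flange stayed on its spigot and no tools were moved. I handed the job in at about 18 s; no verdict was returned.

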